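Switch the dust extraction from the yellow hood to the blue hood

ROBOT

A 6-joint arm with a two-finger parallel gripper is mounted at the origin on the work surface. World frame = base frame: x ahead of the robot, y to its left, z up, the work surface at z = 0. Lengths are in m, angles in rad, forces in N, time in s.
With the tool pointing down it reaches from about 0.325 to 0.9 m from the base axis. Payload 6.1 kg.
Tool frame: the origin (TCP) lies midway between the tips of the shut fingers; the grasp point (between the pads) lies 19 mm behind it; z points along the fingers, y is the line along which they close (so a half turn about z gives the same grasp; the last joint's range is limited). The gripper opens to 87 mm and grips with 3 to 60 N. Pads are 19 mm wide; open, the fingers measure 117 mm over their backs; the gripper's body (75 mm by 190 mm) begins 51 mm behind the grasp point.
Start: joints at [1.055, 0.22, 1.526, -0, 1.395, -0.126], TCP at [0.237, 0.578, 0.223] pointing down, gripper open.
Joint ranges: [-2.98, 2.98], [-0.91, 2.08], [0.09, 2.57], [-1.24, 4.39], [0.2, 2.65], [-2.68, 2.68]. Speed limits (rad/s): [2.57, 2.57, 3.01, 3.14, 3.14, 3.14].

INTERFACE

Orientations are given as a unit quaternion [x, y, z, w].
In Python, from rig import state, capture, order, outline_of, tip_of gives the robot as it stands.
- The arm moves only by the tool drive_tool, never from a script. Its argument "increments" is text: rows parted by semicolons, each of 5 numbers parted by spaces: the closure in counts, from 0 (fully open) to 255 (shut), then the shift along the world's x, y, z in mm, then the turn about the world's z in rad. A call has exactly 10 rows; each row is the pose to reach, as a shift and turn from the pose commanded when the call began; what a row does not reach only later rows make up. A row lasts 1/10 s, in which the tool goes at most 50 mm and 8.59 degrees, less where a joint would pass 70% of its speed; a pose out of reach is approached as far as the arm can. A call with a gripper value outside its range is refused whole. The fingers move at their own pace and stop on an object; the grip force is fixed at half the most. Time passes only in rows, so rows that repeat a pose let the fingers close, or fill a call up. It gives the time, the measured TCP pose, the force, the opening and the grip force at its end, in the units of the state.
- state(): the state, without advancing time (a new reading comes with each control period).
- capture(name): name is "scene" or "top" or "wrist"; returns a dict with "frame" (384x512x3 uint8, red, green, blue), "mtx" (3x3 intrinsics, pixels), "world_to_cam" (4x4, takes a point from world to camera coordinates); the wrist camera has in their place "T_tool_cam" (4x4, takes a point from camera to tool coordinates, whose origin is the TCP and whose axes are the flange's). Camera axes: x right, y down, z forward; pixel columns grow to the right and rows downward; lengths in m; the calibration is good to about 2 mm. A picture is of the moment at which its call begins: read the wrist's pose just before it. There is no depth.
- order.finish_job(): hands the job in; it is judged then, once.
Trained networks look in the newest picture that a camera, given by its name, has taken for a name from the list of things; names that differ only in an ending like _2 or _b are one class to them, and where a whole thing is asked for, a point or a joint stands for the part that bears it (a point fixed in the world has none). Each returns a list of dicts, best first, with "confidence" (0 to 1); they miss things now and then, are a little off and sometimes report something else, mostly with a low value. They report only what shows in the picture. A call takes as long as a camera call.
- outline_of(camera, name): "pixels" (384x512 bool, what is visible of it).
- tip_of(camera, name): "at" ([x, y, z] in m, in world coordinates, good to about 4 mm: a listed point, or the origin of a listed thing).
The state is a dict: "time": time; "qpos": joint angles; "joint_vel": joint speeds; "tau": joint torques, N m; "eef_pos": TCP position; "eef_rot": TCP orientation; "contact_force": force on the tool from outside, world axes, zero at the start; "torque": the same for the moment, N m; "opening": finger opening in m; "gripper_force": force on a finger pad.
Only numpy, scipy, OpenCV 4.12 (cv2) and the standard library are available. Lean on these libraries where they do the work, as an engineer would, in place of code of your own. Each camera call takes 0.05 s, during which the arm holds its last target. There are 200 camera calls.

TASK

Work is moving from the yellow dust hood to the blue one: with the fingertips, first push the blue hood's blast gate slide out until it is fully open, so that the fan always has an open branch, and only then push the yellow hood's slide in until it is fully shut. Only push against the slides' finger tabs, never pinch or grip them, and leave the stones, the jar and the spray bottle where they are.

Things in the scene. Friction and masses are not known exactly. Their poses are not given: they have to be found in the camera images.
- blue_slide (a joint): Travel of the blue hood's slide: 0 m fully shut (tab middle 105 mm from the duct axis), 0.066 m fully open at its stop (171 mm). It grows as the tab is pushed away from the duct, along the branch's -y; a push of about 4 N moves it, and it stays where left. It starts shut or a crack (up to 8 mm) open.
- yellow_slide (a joint): Travel of the yellow hood's slide: 0 m fully shut (tab middle 105 mm from the duct axis), 0.066 m fully open at its stop (171 mm). It grows as the tab is pushed away from the duct, along the branch's -y; a push of about 4 N moves it, and it stays where left. It starts wide open or nearly so (48 to 66 mm).
- blue_tab (a point): Middle of the finger tab on the blue slide's outer end, 58 mm up, axes of the blue branch; moves with the slide. The tab stands across the motion, bent to -x: 42 mm wide from the plate, 70 tall (23 to 93 up), 9 thick in y over its two rubber pads (34 x 58, centred here). Pocket for fingertips from above between gate body and tab, in front of the plate: 50 mm in y when shut, plus the joint value.
- yellow_tab (a point): Middle of the finger tab on the yellow slide's outer end, 58 mm up, axes of the yellow branch; moves with the slide. The tab stands across the motion, bent to -x: 42 mm wide from the plate, 70 tall (23 to 93 up), 9 thick in y over its two rubber pads (34 x 58, centred here). Pocket for fingertips from above between gate body and tab, in front of the plate: 50 mm in y when shut, plus the joint value.
- blue_gate: Dust branch of the blue hood, fixed. Origin on the bench (z = 0) under its gate; own axes in mm. Duct 66 across along x at height 58, x -70 to 320. Aluminium gate casting, a plate x -9 to 9, y -50 to 47, to 105 high (brass screw at y -36 to 122). Blue fishtail hood in front, x -66 to -160, 158 wide, 92 high. Slide sticks out to -y: upright 3 mm steel plate at x 0, 23 to 93 high.
- yellow_gate: Dust branch of the yellow hood, fixed. Origin on the bench (z = 0) under its gate; own axes in mm. Duct 66 across along x at height 58, x -70 to 320. Aluminium gate casting, a plate x -9 to 9, y -50 to 47, to 105 high (brass screw at y -36 to 122). Yellow fishtail hood in front, x -66 to -160, 158 wide, 92 high. Slide sticks out to -y: upright 3 mm steel plate at x 0, 23 to 93 high.
- spray_mid (a point): Bystander: blue spray bottle with a yellow trigger head, standing, 72 mm across, 189 mm high, the head reaching 61 mm to its own -x. The point is on its axis, 90 mm up.
- jasper_mid (a point): Bystander: loose dark red-brown jasper strip lying flat near the blue hood, 131 x 41 x 12 mm, long along its own x. The point is its centre.
- marble_mid (a point): Bystander: loose cream marble piece lying flat near the yellow hood, 54 x 40 x 22 mm. The point is its centre.
- jar_mid (a point): Bystander: amber glue jar with an orange lid, standing behind the blue slide, 50 mm across, 65 mm high. The point is on its axis, half-way up.

How it is judged:
On the way, in this order (a step that is already met when the one before it is completed fails the run):
1. the blue hood's gate is open (drawn out more than 56 mm) (value of joint blue_slide above 0.056 m), for 0.2 s.
2. then the yellow hood's gate is shut (within 4 mm) (value of joint yellow_slide below 0.004 m), for 0.2 s.
At the end, for the whole second after the job is handed in: The blue slide is fully open (within 4 mm of its 66 mm stop), the yellow slide is fully shut (within 4 mm), and the stones, jar and spray bottle are within 20 mm of where they stood (value of joint blue_slide above 0.062 m and value of joint yellow_slide below 0.004 m and distance of each of spray_mid, jasper_mid, marble_mid, jar_mid from where it was at the start of the episode below 0.02 m); the robot touches nothing.
It fails at once if both gates are less than half open at once (the fan is starved) (value of joint each of blue_slide, yellow_slide below 0.03 m).
It fails at once if a slide's tab is pinched (fingers press on both its pads at once) ((contact force between the fingers and blue_slide_c2 above 2 N and contact force between the fingers and blue_slide_c3 above 2 N) or (contact force between the fingers and yellow_slide_c2 above 2 N and contact force between the fingers and yellow_slide_c3 above 2 N)).
It fails at once if a slide's plate is gripped between the fingers or pressed hard (over 15 N) (contact force between the fingers and blue_slide_c0 above 15 N or contact force between the fingers and yellow_slide_c0 above 15 N).
It fails at once if a stone, the jar or the spray bottle is pushed about or lifted (moved over 20 mm) (distance of any of spray_mid, jasper_mid, marble_mid, jar_mid from where it was at the start of the episode above 0.02 m).
It also fails if it takes over 48 s, if anything falls off the work surface, if the arm or the gripper's body presses on something with over 40 N, if the wrist force passes 120 N, or if a joint passes its speed limit or range.

## Working session

There is one attempt and no reset: what is moved stays moved. The work goes in short steps, Python scripts to look and compute and a tool call to move; the robot and the scene stay as the last step left them, time stands still between calls to the robot, and variables do not carry over. Pictures are saved under pics/ and viewed, at most 10 in all, crops included, and the job is handed in when it is done.

Besides the shell and the picture viewer there is one more tool, called after "Call:" as name(argument=value, ...) on one line, values as JSON. drive_tool: Moves the arm, as the interface text tells. Its arguments: {"type":"object","properties":{"increments":{"type":"string"}},"required":["increments"]}

```bash
mkdir -p pics; python3 - <<'E'
from rig import *
import cv2,numpy as np
s=state();print(s['time'],s['eef_pos'],s['eef_rot'],s['opening'])
ims=[]
for c in ['scene','top']:
    d=capture(c);ims.append(d['frame'])
    for n in ['blue_gate','yellow_gate','blue_tab','yellow_tab','jar_mid','spray_mid','jasper_mid','marble_mid']:
        print(c,n,[(np.round(r['at'],3),round(r['confidence'],2)) for r in tip_of(c,n)[:2]])
    cv2.imwrite(f'pics/{c}.png',d['frame'][:,:,::-1])
print(state()['time'])
E
```

```text
0.0 [0.23719239 0.57756552 0.22142968] [ 1.93677342e-01  9.81064787e-01 -9.34022473e-04 -3.12372875e-04] 0.08673442232599177
scene blue_gate [(array([ 0.572, -0.102,  0.   ]), 0.75)]
scene yellow_gate [(array([ 0.557,  0.281, -0.002]), 0.59)]
scene blue_tab [(array([ 0.553, -0.207,  0.055]), 0.78), (array([ 0.694, -0.234,  0.03 ]), 0.54)]
scene yellow_tab [(array([0.545, 0.111, 0.062]), 0.68)]
scene jar_mid [(array([ 0.694, -0.237,  0.032]), 0.88)]
scene spray_mid [(array([0.576, 0.456, 0.088]), 0.8)]
scene jasper_mid [(array([ 0.434, -0.257,  0.002]), 0.94)]
scene marble_mid [(array([0.407, 0.136, 0.011]), 0.5)]
top blue_gate [(array([ 0.571, -0.1  , -0.001]), 0.92)]
top yellow_gate [(array([ 0.56 ,  0.283, -0.   ]), 0.93)]
top blue_tab [(array([ 0.551, -0.21 ,  0.058]), 0.59)]
top yellow_tab [(array([0.546, 0.112, 0.058]), 0.66)]
top jar_mid [(array([ 0.695, -0.237,  0.032]), 0.69), (array([ 0.55, -0.21,  0.06]), 0.61)]
top spray_mid [(array([0.576, 0.45 , 0.096]), 0.72)]
top jasper_mid [(array([ 0.435, -0.255,  0.005]), 0.95), (array([0.578, 0.45 , 0.095]), 0.19)]
top marble_mid [(array([0.406, 0.138, 0.004]), 0.84)]
0.9
```

View pics/scene.png

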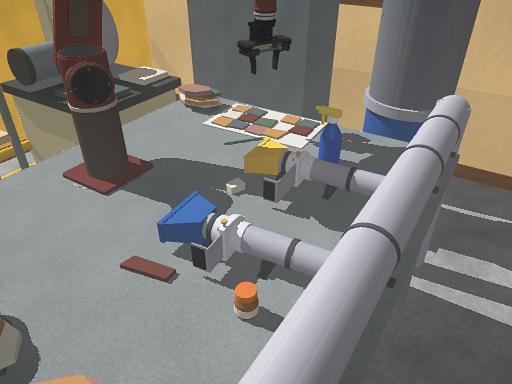

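View pics/top.png

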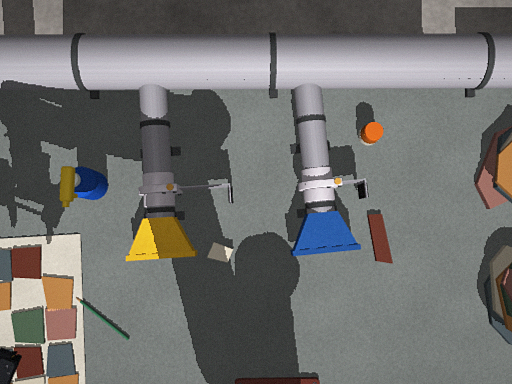

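The scene view shows the yellow slide drawn out (tab near px 270,187) and the blue one nearly shut (200,257). In the top view, the blue tab is at (362,188), the yellow at (231,192), the jar at (372,132) and the jasper at (380,237), all clear of the paths. Next I'll get the branch yaws from the front hood edges and the ducts.

```bash
python3 - <<'E'
from rig import *
import numpy as np
d=capture('top');K=d['mtx'];T=d['world_to_cam'];R=T[:3,:3];C=-R.T@T[:3,3]
def bp(u,v,z):
    r=R.T@np.linalg.solve(K,[u,v,1]);return C+r*(z-C[2])/r[2]
print(C)
for n,a,b,e,f in [('blue',(293,254),(360,248),(308,95),(322,195)),('yel',(126,260),(195,255),(153,95),(160,195))]:
    p,q=bp(*a,.0),bp(*b,.0);w=q-p
    p2,q2=bp(*e,.058),bp(*f,.058);w2=q2-p2
    print(n,p,q,'lip yaw',np.arctan2(w[0],-w[1]),'len',np.hypot(*w[:2]),'duct yaw',np.arctan2(-w2[1],-w2[0]))
for n in ['blue_gate','yellow_gate']:
    m=outline_of('top',n)
    if m:
        m=m[0]['pixels'];
        L=[]
        for v in range(105,165,4):
            u=np.nonzero(m[v])[0]
            if len(u): L.append(bp(u.mean(),v,.058)[:2])
        L=np.array(L);k=np.polyfit(L[:,0],L[:,1],1);print(n,'axis yaw',np.arctan(k[0]), 'y at x=.57',np.polyval(k,.57))
for n in ['blue_tab','yellow_tab']: print(n,[(np.round(r['at'],3),r['confidence']) for r in tip_of('top',n)])
E
```

```text
[0.4675154  0.07390797 1.19391557]
blue [ 0.40031846 -0.04448199  0.        ] [ 0.41352961 -0.21197077  0.        ] lip yaw 0.07871481370132417 len 0.16800899932048055 duct yaw 0.12058526810056695
yel [0.38968171 0.36854247 0.        ] [0.40026022 0.19855965 0.        ] lip yaw 0.06215268517027227 len 0.17031166920493632 duct yaw 0.07371078957786717
blue_gate axis yaw 0.05441154672081808 y at x=.57 -0.09390899808150466
yellow_gate axis yaw 0.07686463137152634 y at x=.57 0.27619029480644286
blue_tab [(array([ 0.55 , -0.208,  0.055]), 0.61)]
yellow_tab [(array([0.545, 0.111, 0.059]), 0.65)]
```

Call:
drive_tool(increments="255 18 -45 0 0.05; 255 37 -90 0 0.1; 255 55 -135 0 0.15; 255 74 -180 0 0.2; 255 92 -225 0 0.25; 255 111 -270 0 0.3; 255 129 -315 0 0.35; 255 148 -360 0 0.4; 255 166 -405 0 0.44; 255 185 -450 0 0.47")

```text
time: 2.15
eef_pos: [0.4229, 0.1263, 0.223]
eef_rot: [-0.041, 0.999, 0.0, 0.001]
contact_force: [1.4, 0.6, -0.1]
opening: 0.015
gripper_force: 0.0
```

Call:
drive_tool(increments="255 18 -45 0 0; 255 37 -90 0 0; 255 55 -135 0 0; 255 74 -180 0 0; 255 92 -225 0 0; 255 111 -270 0 0; 255 130 -307 0 0; 255 130 -307 0 0; 255 130 -307 0 0; 255 130 -307 0 0")

```text
time: 3.15
eef_pos: [0.5521, -0.1779, 0.2224]
eef_rot: [-0.04, 0.999, 0.0, -0.0]
contact_force: [-0.4, 1.8, 0.3]
opening: 0.0
gripper_force: 0.0
```

```bash
python3 - <<'E'
from rig import *
import cv2,numpy as np
s=state();print(s['time'],s['eef_pos'],s['eef_rot'],s['opening'],s['contact_force'])
d=capture('wrist')
from scipy.spatial.transform import Rotation as Ro
T=np.eye(4);T[:3,:3]=Ro.from_quat(s['eef_rot']).as_matrix();T[:3,3]=s['eef_pos']
W=np.linalg.inv(T@d['T_tool_cam']);im=d['frame'][:,:,::-1].copy()
x,y=s['eef_pos'][:2]
for z in(.06,.093):
  p=W@[x,y,z,1];u=d['mtx']@p[:3];u=u[:2]/u[2];print(u);cv2.circle(im,tuple(int(v) for v in u),4,(0,0,255),1)
for n in['blue_tab','blue_gate']:print(n,[(np.round(r['at'],3),r['confidence']) for r in tip_of('wrist',n)])
cv2.imwrite('pics/w1.png',im)
E
```

```text
3.15 [ 0.55209894 -0.17793914  0.22237308] [-4.03346453e-02  9.99186134e-01  3.40157164e-04 -2.64762027e-04] 2.308731135602384e-05 [-0.37458173  1.78047754  0.32806603]
[257.7254717  172.44517711]
[257.65460513 180.37282592]
blue_tab [(array([ 0.554, -0.207,  0.057]), 0.84)]
blue_gate [(array([ 0.565, -0.1  , -0.006]), 0.56)]
```

View pics/w1.png

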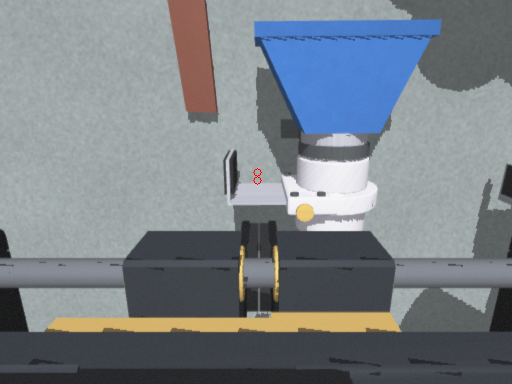

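The close view shows the TCP's drop line (257,176) in the middle of the pocket: tab at u≈235, casting at u≈283, plate at row ≈203. I'll go down.

Call:
drive_tool(increments="255 0 0 -40 0; 255 0 0 -80 0; 255 0 0 -110 0; 255 0 0 -135 0; 255 0 0 -150 0; 255 0 0 -157 0; 255 0 0 -157 0; 255 0 0 -157 0; 255 0 0 -157 0; 255 0 0 -157 0")

```text
time: 4.3
eef_pos: [0.5533, -0.1793, 0.0669]
eef_rot: [-0.04, 0.999, -0.001, 0.001]
contact_force: [0.5, 0.5, -0.8]
opening: 0.0003
gripper_force: 0.0
```

Call:
drive_tool(increments="255 0.5 -6 0 0; 255 1 -12 0 0; 255 1.5 -19 0 0; 255 2 -26 0 0; 255 2.6 -33 0 0; 255 3.2 -40 0 0; 255 3.8 -47 0 0; 255 4.3 -54 0 0; 255 4.8 -60 0 0; 255 4.8 -60 0 0")

```text
time: 5.3
eef_pos: [0.5571, -0.2402, 0.0654]
eef_rot: [-0.04, 0.999, -0.001, -0.0]
contact_force: [1.2, -0.4, -0.3]
opening: 0.0003
gripper_force: 0.0
```

Call:
drive_tool(increments="255 0.3 -4 0 0; 255 0.5 -6 0 0; 255 0.7 -8 0 0; 255 0.8 -10 0 0; 255 1 -11 0 0; 255 1 -12 0 0; 255 1 -13 0 0; 255 1 -14 0 0; 255 1 -14 0 0; 255 1 -14 0 0")

```text
time: 6.3
eef_pos: [0.5581, -0.2529, 0.0653]
eef_rot: [-0.04, 0.999, -0.0, -0.0]
contact_force: [-1.1, 3.3, 0.4]
opening: 0.0004
gripper_force: 1.3
```

```bash
python3 - <<'E'
from rig import *
import cv2,numpy as np
s=state();print(s['time'],s['eef_pos'],s['contact_force'])
for c in['scene','top','wrist']:
    d=capture(c)
    print(c,[(np.round(r['at'],3),r['confidence']) for r in tip_of(c,'blue_tab')])
    if c=='wrist':cv2.imwrite('pics/w2.png',d['frame'][:,:,::-1])
E
```

```text
6.3 [ 0.55810414 -0.25294165  0.06533608] [-1.13811869  3.31301625  0.37528677]
scene [(array([ 0.558, -0.265,  0.056]), 0.66)]
top []
wrist [(array([ 0.558, -0.267,  0.057]), 0.89)]
```

View pics/w2.png

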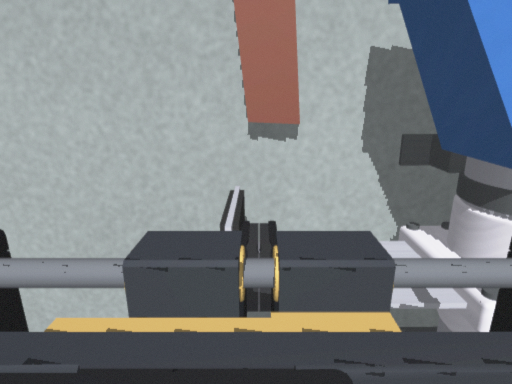

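The fingers bear on the tab (px 235,210), which is at y≈-0.266. The last few mm to the stop remain.

Call:
drive_tool(increments="255 0.2 -2 0 0; 255 0.3 -4 0 0; 255 0.4 -5 0 0; 255 0.5 -6 0 0; 255 0.6 -7 0 0; 255 0.6 -7 0 0; 255 0.6 -8 0 0; 255 0.6 -8 0 0; 255 0.6 -8 0 0; 255 0.6 -8 0 0")

```text
time: 7.6
eef_pos: [0.5586, -0.2587, 0.0653]
eef_rot: [-0.04, 0.999, 0.002, -0.001]
contact_force: [-2.1, 10.2, 2.0]
opening: 0.0005
gripper_force: 5.5
```

Call:
drive_tool(increments="255 0.1 -1 0 0; 255 0.2 -2 0 0; 255 0.2 -3 0 0; 255 0.3 -4 0 0; 255 0.3 -4 0 0; 255 0.3 -4 0 0; 255 0.3 -4 0 0; 255 0.3 -4 0 0; 255 0.3 -4 0 0; 255 0.3 -4 0 0")

```text
time: 8.6
eef_pos: [0.5586, -0.2587, 0.0653]
eef_rot: [-0.041, 0.999, 0.005, -0.001]
contact_force: [-3.8, 23.3, 9.6]
opening: 0.0006
gripper_force: 12.1
```

Force climbs with no motion, so the slide is at its stop. I'll back off, rise and go over to the yellow tab.

Call:
drive_tool(increments="255 -1 16 0 0; 255 -2 32 0 0; 255 -2 32 0 0; 255 -2 32 30 0; 255 -2 32 75 0; 255 -2 32 115 0; 255 -2 32 135 0; 255 -2 32 135 0; 255 -2 32 135 0; 255 -2 32 135 0")

```text
time: 9.6
eef_pos: [0.5562, -0.2328, 0.1985]
eef_rot: [-0.04, 0.999, 0.001, -0.001]
contact_force: [0.1, -0.1, -0.2]
opening: 0.0002
gripper_force: 0.0
```

Call:
drive_tool(increments="255 0 45 0 0; 255 0 90 0 0; 255 0 135 0 0; 255 0 180 0 0; 255 -2 225 0 0; 255 -4 265 0 0; 255 -6 295 0 -0.01; 255 -8 309 0 -0.01; 255 -8 309 0 -0.01; 255 -8 309 0 -0.01")

```text
time: 10.6
eef_pos: [0.5489, 0.0752, 0.1996]
eef_rot: [-0.035, 0.999, -0.0, -0.001]
contact_force: [0.7, -0.4, 0.9]
opening: 0.0005
gripper_force: 0.0
```

```bash
python3 - <<'E'
from rig import *
import cv2,numpy as np
s=state();print(s['time'],s['eef_pos'],s['eef_rot'],s['opening'],s['contact_force'])
d=capture('wrist')
from scipy.spatial.transform import Rotation as Ro
T=np.eye(4);T[:3,:3]=Ro.from_quat(s['eef_rot']).as_matrix();T[:3,3]=s['eef_pos']
W=np.linalg.inv(T@d['T_tool_cam']);im=d['frame'][:,:,::-1].copy()
x,y=s['eef_pos'][:2]
for z in(.06,.093):
  p=W@[x,y,z,1];u=d['mtx']@p[:3];u=u[:2]/u[2];print(u);cv2.circle(im,tuple(int(v) for v in u),4,(0,0,255),1)
print([(np.round(r['at'],3),r['confidence']) for r in tip_of('wrist','yellow_tab')])
cv2.imwrite('pics/w3.png',im)
for c in['scene','top']:
  capture(c)
  for n in['blue_tab','yellow_tab']:print(c,n,[(np.round(r['at'],3),r['confidence']) for r in tip_of(c,n)])
E
```

```text
10.6 [0.5489435  0.07523074 0.19964568] [-3.52302593e-02  9.99378921e-01 -3.76154608e-04 -6.78116638e-04] 0.0005091592143669508 [ 0.6872647  -0.37727556  0.91115468]
[257.88806744 177.8631652 ]
[257.77718549 186.98542886]
[(array([0.55 , 0.108, 0.051]), 0.65)]
scene blue_tab [(array([ 0.558, -0.269,  0.057]), 0.71), (array([ 0.568, -0.105,  0.001]), 0.39)]
scene yellow_tab [(array([0.545, 0.108, 0.061]), 0.6)]
top blue_tab [(array([ 0.555, -0.275,  0.058]), 0.8), (array([ 0.695, -0.237,  0.031]), 0.57)]
top yellow_tab []
```

View pics/w3.png

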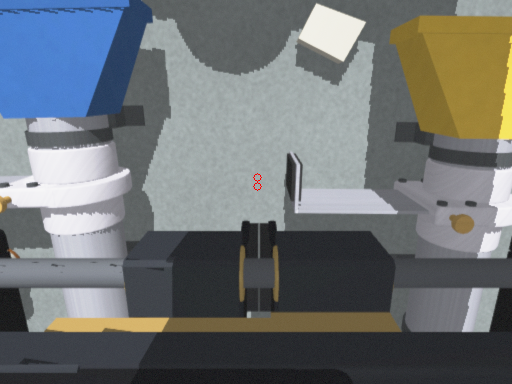

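The tab's top edge runs from (289,155) to (298,210) and the drop line (257,182) is clear on its outer side. I'll go down and push in.

Call:
drive_tool(increments="255 -2 0 -40 0; 255 -2 0 -80 0; 255 -2 0 -110 0; 255 -2 0 -125 0; 255 -2 0 -134 0; 255 -2 0 -134 0; 255 -2 0 -134 0; 255 -3 8 -134 0; 255 -3 14 -134 0; 255 -3 14 -134 0")

```text
time: 12.0
eef_pos: [0.5467, 0.0912, 0.0674]
eef_rot: [-0.036, 0.999, 0.0, 0.001]
contact_force: [-0.1, 0.5, 0.1]
opening: 0.0004
gripper_force: 0.0
```

Call:
drive_tool(increments="255 -0.5 7 0 0; 255 -1 14 0 0; 255 -1.5 21 0 0; 255 -2 28 0 0; 255 -2.5 35 0 0; 255 -3 42 0 0; 255 -3.5 49 0 0; 255 -4 56 0 0; 255 -4.5 62 0 0; 255 -4.5 64 0 0")

```text
time: 13.0
eef_pos: [0.5415, 0.1549, 0.0665]
eef_rot: [-0.035, 0.999, 0.0, -0.0]
contact_force: [2.5, -3.2, 2.4]
opening: 0.0003
gripper_force: 1.9
```

Call:
drive_tool(increments="255 -0.1 2 0 0; 255 -0.2 3 0 0; 255 -0.3 4 0 0; 255 -0.4 5 0 0; 255 -0.4 6 0 0; 255 -0.5 7 0 0; 255 -0.5 7 0 0; 255 -0.5 7 0 0; 255 -0.5 7 0 0; 255 -0.5 7 0 0")

```text
time: 14.0
eef_pos: [0.5413, 0.1589, 0.0665]
eef_rot: [-0.035, 0.999, -0.002, -0.0]
contact_force: [2.2, -12.1, 2.6]
opening: 0.0006
gripper_force: 5.7
```

Call:
drive_tool(increments="255 -0.1 1 0 0; 255 -0.2 2 0 0; 255 -0.2 3 0 0; 255 -0.3 4 0 0; 255 -0.3 4 0 0; 255 -0.3 4 0 0; 255 -0.3 4 0 0; 255 -0.3 4 0 0; 255 -0.3 4 0 0; 255 -0.3 4 0 0")

```text
time: 15.0
eef_pos: [0.5413, 0.159, 0.0665]
eef_rot: [-0.035, 0.999, -0.005, -0.001]
contact_force: [2.4, -26.6, 3.9]
opening: 0.0005
gripper_force: 13.1
```

Call:
drive_tool(increments="255 1 -16 0 0; 255 2 -32 0 0; 255 2 -32 0 0; 255 2 -32 30 0; 255 2 -32 75 0; 255 2 -32 115 0; 255 2 -32 140 0; 255 2 -32 140 0; 255 2 -32 140 0; 255 2 -32 140 0")

```text
time: 16.0
eef_pos: [0.5417, 0.1334, 0.2046]
eef_rot: [-0.035, 0.999, 0.0, -0.002]
contact_force: [-0.4, -0.3, 0.4]
opening: 0.0002
gripper_force: 0.0
```

```bash
python3 - <<'E'
from rig import *
import cv2,numpy as np
s=state();print(s['time'],s['eef_pos'],s['contact_force'])
for c in['scene','top','wrist']:
  d=capture(c)
  if c=='wrist':cv2.imwrite('pics/w4.png',d['frame'][:,:,::-1])
  for n in['blue_tab','yellow_tab','yellow_gate','jar_mid','spray_mid','jasper_mid','marble_mid']:print(c,n,[(np.round(r['at'],3),round(r['confidence'],2)) for r in tip_of(c,n)[:1]])
E
```

```text
16.0 [0.54165456 0.13342716 0.20464845] [-0.35611845 -0.33779839  0.3585727 ]
scene blue_tab [(array([ 0.559, -0.272,  0.055]), 0.67)]
scene yellow_tab [(array([0.541, 0.17 , 0.062]), 0.66)]
scene yellow_gate []
scene jar_mid [(array([ 0.694, -0.236,  0.029]), 0.84)]
scene spray_mid [(array([0.576, 0.456, 0.09 ]), 0.96)]
scene jasper_mid [(array([ 0.435, -0.257,  0.003]), 0.61)]
scene marble_mid []
top blue_tab [(array([ 0.557, -0.278,  0.056]), 0.84)]
top yellow_tab [(array([0.577, 0.448, 0.095]), 0.23)]
top yellow_gate [(array([0.561, 0.28 , 0.001]), 0.74)]
top jar_mid [(array([ 0.696, -0.238,  0.031]), 0.64)]
top spray_mid [(array([0.575, 0.45 , 0.091]), 0.63)]
top jasper_mid [(array([ 0.434, -0.26 ,  0.008]), 0.68)]
top marble_mid [(array([0.408, 0.138, 0.006]), 0.71)]
wrist blue_tab []
wrist yellow_tab [(array([0.545, 0.173, 0.053]), 0.63)]
wrist yellow_gate [(array([0.561, 0.279, 0.003]), 0.78)]
wrist jar_mid []
wrist spray_mid []
wrist jasper_mid []
wrist marble_mid [(array([0.409, 0.135, 0.008]), 0.65)]
```

View pics/w4.png

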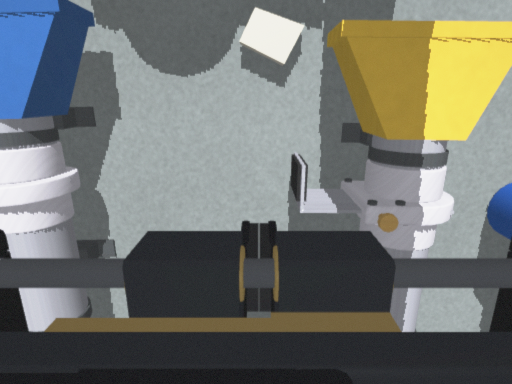

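The yellow tab (300,180) now sits against the casting with the short shut-length plate, the robot is clear, and the bystanders have not moved. Handing in.

```bash
python3 -c "
from rig import order
print(order.finish_job())"
```

```text
the job is handed in; nothing more can be done
None
```

I pushed the blue slide out to its stop first, then pushed the yellow slide in to its stop; the stones, jar and spray bottle did not visibly move, and the job was handed in with the arm clear (no verdict was returned).

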